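Lean the long name bar in the drying rest

ROBOT

A 6-joint arm with a two-finger parallel gripper is mounted at the origin on the work surface. World frame = base frame: x ahead of the robot, y to its left, z up, the work surface at z = 0. Lengths are in m, angles in rad, forces in N, time in s.
With the tool pointing down it reaches from about 0.275 to 0.85 m from the base axis. Payload 19 kg.
Tool frame: the origin (TCP) lies midway between the tips of the shut fingers; the grasp point (between the pads) lies 19 mm behind it; z points along the fingers, y is the line along which they close (so a half turn about z gives the same grasp; the last joint's range is limited). The gripper opens to 85 mm and grips with 20 to 120 N. Pads are 22 mm wide; open, the fingers measure 114 mm over their backs; the gripper's body (76 mm by 85 mm) begins 54 mm behind the grasp point. The pads swing forward as they close: fully open they stand 13 mm farther back than shut.
Start: joints at [-1.374, 0.15, 1.437, -0, 1.554, -0.134], TCP at [0.187, -0.544, 0.231] pointing down, gripper open.
Joint ranges: [-2.8, 2.8], [-0.68, 2.1], [0.12, 2.68], [-1.39, 4.53], [0.16, 2.79], [-2.81, 2.81]. Speed limits (rad/s): [1.89, 1.89, 2.22, 3.01, 3.01, 3.01].

INTERFACE

Orientations are given as a unit quaternion [x, y, z, w].
In Python, from bench import bot gives the robot as it stands.
- The arm moves only by the tool send_rows, never from a script. Its argument "steps" is a list of rows, each a list of 5 numbers: the opening in per cent of the stroke, from 0 (shut) to 100 (fully open), then the shift along the world's x, y, z in units of 0.03 m (1.0 is 0.03 m), then the turn about the world's z in units of pi rad (1.0 is pi rad). In form: [[gripper, tx, ty, tz, twist], ...]. A call has 1 to 5 rows; each row shifts and turns the commanded pose from where the row before left it; what a row does not reach is not made up. A row lasts 1/8 s, in which the tool goes at most 62.5 mm and 10.7 degrees, less where a joint would pass 70% of its speed; a pose out of reach is approached as far as the arm can. A call with a number of a shift or a turn outside -1 to 1 is refused whole. A call with a gripper value outside its range is refused whole. The fingers move at their own pace and stop on an object; "grip_force" is the grip in N (left out, the last holds). Time passes only in rows, so rows that do not move let the fingers close. It gives the time, the measured TCP pose, the force, the opening and the grip force at its end, in the units of the state.
- bot.observe(): the state, without advancing time (a new reading comes with each control period).
- bot.grab_frame(name): name is "scene" or "top" or "wrist"; returns (picture, depth): 400x640x3 uint8, red, green, blue; 400x640 float32, m along the optical axis (not along the pixel's ray), 0 where there is no reading.
- bot.camera_params(name): a dict with "fx", "fy", "cx", "cy" (pixels), "dist" ([k1, k2, p1, p2, k3] as OpenCV has them; the pictures are not rectified), "world_from_camera" (4x4, takes a point from camera to world coordinates). Camera axes: x right, y down, z forward; pixel columns grow to the right and rows downward; lengths in m; the calibration is good to about 2 mm. A picture is of the moment at which its call begins: read the wrist's pose just before it. camera_params takes no time and is no camera call; for the wrist camera it gives the pose at the moment of the call.
- bot.hand_in(): hands the job in; it is judged then, once.
The state is a dict: "t": time; "q": joint angles; "qd": joint speeds; "tau": joint torques, N m; "eef_pos": TCP position; "ee_rot": TCP orientation; "wrist_force": force on the tool from outside, world axes, zero at the start; "wrist_torque": the same for the moment, N m; "finger_gap": finger opening in m; "gripper_force": force on a finger pad.
Only numpy, scipy, OpenCV 4.12 (cv2) and the standard library are available. Lean on these libraries where they do the work, as an engineer would, in place of code of your own. Each camera call takes 0.05 s, during which the arm holds its last target. There are 200 camera calls.

TASK

Lean the long wooden bar in the drying rest: its brass-capped end stands down on the base board against the low stop strip, and its upper part leans on the tall back board, pointing straight at it and about mid-way along it. Let go so that it stays by itself, and leave the short bar lying where it is.

Things in the scene. Friction and masses are not known exactly. Their poses are not given: they have to be found in the camera images.
- long_bar_mid (a point): Centre of the long bar: plain light wood, 260 mm long (x), 32 wide (y), 24 high (z, up), about 0.16 kg, lying flat on the bench, this point 12 mm above it. Its -x end wears a 30 mm long brass cap, flush with the wood, and lies nearer the robot than the plain +x end.
- long_bar_foot (a point): Centre of the brass-capped end face of the long bar, 130 mm from its centre along -x; same axes. When the bar leans with this end at the stop, its underside rests on the back board's top front edge at about 35 degrees from level, the plain end sticks out beyond, and the bar's centre is near x = 36, z = 95 mm in the rest's frame.
- rest: Drying rest, a wooden fixture fixed to the bench. Origin at bench level; z up, x from stop strip to back board (roughly away from the robot), y along both. Base board 120 mm wide (y), top at z = 10 mm. Dark stop strip: inner face x = -77.5, outer -92.5, top z = 35. Back board: front face x = 77.5, 20 thick, top z = 110 mm.
- short_bar_mid (a point): Centre of the short bar, a bystander: same wood, section and brass cap as the long one but only 130 mm long, lying flat on the bench, centre 12 mm above it, x axis from its capped end to its plain end.

How it is judged:
At the end, for the whole second after the job is handed in: The long bar leans by itself at 25 to 50 degrees from level, still, capped end down on the base board, within about 15 mm of the stop strip, 45 mm of mid-width and 15 degrees of square to the back board; the short bar is within 30 mm of its start (x of long_bar_foot in the frame of rest between -0.085 and -0.052 m and y of long_bar_foot in the frame of rest between -0.045 and 0.045 m and z of long_bar_foot in the frame of rest below 0.035 m and z of long_bar_mid in the frame of rest above 0.075 m and angle between the x axis of long_bar_mid and the z axis of rest, either way round between 0.7 and 1.13 rad and angle between the y axis of long_bar_mid and the y axis of rest, either way round below 0.26 rad and linear speed of long_bar below 0.02 m/s and angular speed of long_bar below 0.1 rad/s and distance of short_bar_mid from where it was at the start of the episode below 0.03 m); the robot touches nothing.
It fails at once if the short bar is pushed or lifted more than 30 mm from its place (distance of short_bar_mid from where it was at the start of the episode above 0.03 m).
It also fails if it takes over 48 s, if anything falls off the work surface, if the arm or the gripper's body presses on something with over 40 N, if the wrist force passes 120 N, or if a joint passes its speed limit or range.

## Working session

There is one attempt and no reset: what is moved stays moved. The work goes in short steps, Python scripts to look and compute and a tool call to move; the robot and the scene stay as the last step left them, time stands still between calls to the robot, and variables do not carry over. Pictures are saved under pics/ and viewed, at most 10 in all, crops included, and the job is handed in when it is done.

Besides the shell and the picture viewer there is one more tool, called after "Emit:" as name([rows], argument=value, ...), one row to a line, values as JSON. send_rows: Moves the arm, as the interface text tells. Its arguments: {"type":"object","properties":{"steps":{"type":"array","items":{"type":"array","items":{"type":"number"}}},"grip_force":{"type":"number"}},"required":["steps"]}

```bash
mkdir -p pics
cat > h.py <<'E'
import numpy as np, cv2
from bench import bot
def K(p): return np.array([[p['fx'],0,p['cx']],[0,p['fy'],p['cy']],[0,0,1.]])
def ray(p,px,z):
    "pixels -> world points on plane at height z"
    u=cv2.undistortPoints(np.float64(px).reshape(-1,1,2),K(p),np.float64(p['dist'])).reshape(-1,2)
    T=np.array(p['world_from_camera']); d=np.c_[u,np.ones(len(u))]@T[:3,:3].T
    return T[:3,3]+d*((z-T[2,3])/d[:,2])[:,None]
def cloud(p,dep):
    h,w=dep.shape; g=np.stack(np.meshgrid(np.arange(w),np.arange(h)),-1).reshape(-1,1,2).astype(float)
    u=cv2.undistortPoints(g,K(p),np.float64(p['dist'])).reshape(-1,2)
    T=np.array(p['world_from_camera']); return ((np.c_[u,np.ones(len(u))]*dep.reshape(-1,1))@T[:3,:3].T+T[:3,3]).reshape(h,w,3)
E
python3 - <<'E'
from h import *
for n in('top','scene'):
    im,d=bot.grab_frame(n); p=bot.camera_params(n)
    cv2.imwrite(f'pics/{n}0.png',im[:,:,::-1]); np.savez(f'{n}0.npz',im=im,d=d,c=cloud(p,d))
    print(n,np.round(np.array(p['world_from_camera']),3).tolist())
print(bot.observe())
E
```

```text
top [[-0.002, -0.996, 0.093, 0.476], [-0.999, 0.006, 0.037, -0.011], [-0.037, -0.093, -0.995, 0.817], [0.0, 0.0, 0.0, 1.0]]
scene [[0.821, 0.346, -0.454, 0.921], [0.57, -0.529, 0.629, -0.522], [-0.022, -0.775, -0.631, 0.588], [0.0, 0.0, 0.0, 1.0]]
{'t': 0.1, 'q': array([-1.37401212e+00,  1.50902711e-01,  1.43790069e+00, -8.26024801e-07,
        1.55381841e+00, -1.33979854e-01]), 'qd': array([-0.00230392, -0.00068142, -0.00208079,  0.00297869,  0.00015248,
       -0.00023905]), 'tau': array([ 3.33056843e-03, -7.14388776e+01, -5.71791959e+01, -1.25335359e-04,
        7.20859432e-03, -4.31490696e-05]), 'eef_pos': array([ 0.18669132, -0.54362904,  0.23078779]), 'ee_rot': array([ 9.86355402e-01,  1.64629146e-01, -1.65689700e-05, -5.14311682e-04]), 'wrist_force': array([0.24195984, 0.5966369 , 0.34091109]), 'wrist_torque': array([ 0.0145856 , -0.01146906,  0.00302089]), 'gripper_force': 0.0, 'finger_gap': 0.08550522882247108}
```

View pics/top0.png

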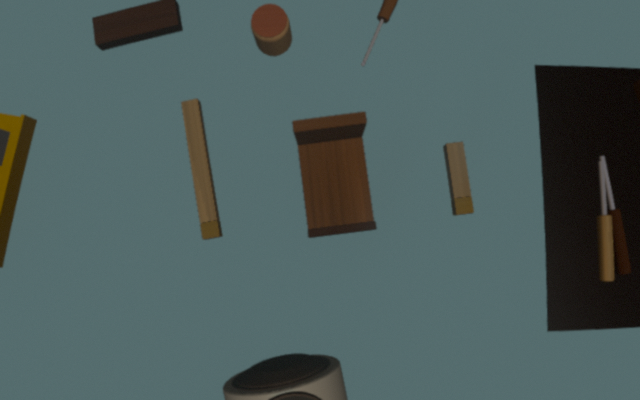

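View pics/scene0.png

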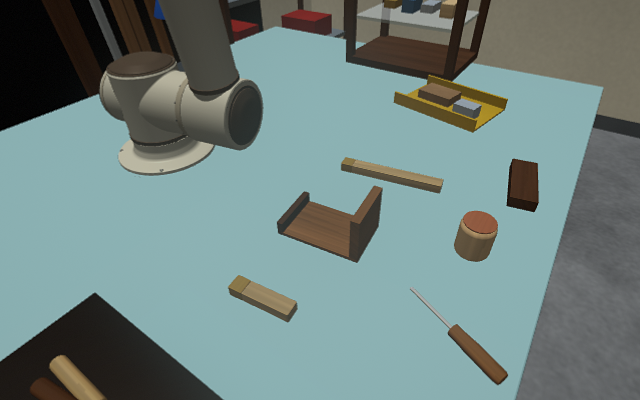

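Top view: the long bar is at left (pixels 183–220, 100–238, brass at the bottom). The rest is at centre (293–375, 113–236, back board at the top) and the short bar at right (445–472, 142–214). Next I measure them by colour mask and depth.

Run:
```python
from h import *
f=np.load('top0.npz'); im,c=f['im'],f['c']; p=bot.camera_params('top')
hsv=cv2.cvtColor(im,cv2.COLOR_RGB2HSV); z=c[...,2]
for y,x in((160,200),(230,209),(170,335),(124,330),(228,340),(180,458),(300,200)): print((x,y),hsv[y,x],np.round(c[y,x],3))
def rect(m,lo,hi,n):
    m=m.astype(np.uint8); k,l,st,ce=cv2.connectedComponentsWithStats(m)
    for i in range(1,k):
        if st[i,4]<150: continue
        P=c[l==i]; r=cv2.minAreaRect(P[:,:2].astype(np.float32)*1000)
        print(n,st[i].tolist(),'zmed %.3f'%np.median(P[:,2]),np.round(r[0],1),np.round(r[1],1),round(r[2],1))
ok=(f['d']>0)&(c[...,0]>.3)&(c[...,0]<.75)&(abs(c[...,1])<.35)
rect(ok&(z>.018)&(z<.030),0,0,'bars')
rect(ok&(z>.104)&(z<.116),0,0,'back')
rect(ok&(z>.030)&(z<.040),0,0,'stop')
rect(ok&(z>.006)&(z<.014),0,0,'base')
# colour-mask version for the bars, rays onto top plane
m=((hsv[...,0]<30)&(hsv[...,1]>70)&(hsv[...,2]>60)).astype(np.uint8)
for q in cv2.findContours(m,cv2.RETR_EXTERNAL,cv2.CHAIN_APPROX_NONE)[0]:
    if cv2.contourArea(q)<300: continue
    w=ray(p,q.reshape(-1,2),.024)[:,:2]*1000; r=cv2.minAreaRect(w.astype(np.float32)); print('col',cv2.boundingRect(q),np.round(r[0],1),np.round(r[1],1),round(r[2],1))
```

```text
(200, 160) [ 17 114  98] [0.624 0.218 0.028]
(209, 230) [ 19 157  86] [0.497 0.201 0.02 ]
(335, 170) [ 14 160  67] [ 0.606 -0.026  0.01 ]
(330, 124) [ 13 147  71] [ 0.665 -0.017  0.108]
(340, 228) [ 11 113  43] [ 0.5   -0.034  0.035]
(458, 180) [18 97 97] [ 0.584 -0.245  0.024]
(200, 300) [ 91  58 110] [ 0.37   0.222 -0.001]
bars [181, 98, 39, 142, 2492] zmed 0.024 [611.6 220.1] [260.8  33.6] 10.4
bars [445, 142, 29, 73, 1297] zmed 0.024 [ 588.9 -247.9] [130.1  33.1] 6.3
back [293, 112, 74, 21, 919] zmed 0.110 [669.9 -15.4] [ 21.3 118.8] 7.5
stop [308, 221, 68, 17, 587] zmed 0.035 [498.4 -36.5] [ 15.  118.3] 6.9
base [298, 137, 76, 92, 5504] zmed 0.010 [583.8 -26.3] [155.  118.7] 7.0
col (601, 215, 13, 67) [ 460.  -518.7] [ 23.5 119.3] 89.7
col (446, 143, 27, 72) [ 588.2 -247.2] [127.3  30.9] 7.3
col (298, 138, 75, 91) [581.6 -25.7] [151.  115.2] 6.9
col (0, 113, 25, 103) [628.  598.5] [203.4  54.7] 4.8
col (293, 112, 73, 20) [692.5 -16.1] [ 19.6 131.5] 7.0
col (182, 99, 38, 140) [610.6 218.7] [257.7  32.4] 10.4
col (251, 4, 38, 49) [881.8  88.3] [90.2 74.7] 57.1
```

Sizes match the description:

| Item | Position (m) | Yaw |
|---|---|---|
| Long bar centre | (0.611, 0.219) | 10.4° |
| Rest origin | (0.583, -0.026) | 7.0° |

I'll grip 115 mm from the foot, at (0.596, 0.216).

Emit:
send_rows([
  [100, 0.5, 1, 0, -0.0475],
  [100, 0.5, 1, 0, 0],
  [100, 0.5, 1, 0, 0],
  [100, 0.5, 1, 0, 0],
  [100, 0.5, 1, 0, 0],
], grip_force=100)

```text
t: 0.72
eef_pos: [0.262, -0.3927, 0.231]
ee_rot: [0.996, 0.091, -0.0, -0.0]
wrist_force: [0.0, -0.6, 0.3]
finger_gap: 0.0855
gripper_force: 0.0
```

Emit:
send_rows([
  [100, 0.5, 1, 0, 0],
  [100, 0.5, 1, 0, 0],
  [100, 0.5, 1, 0, 0],
  [100, 0.5, 1, 0, 0],
  [100, 0.5, 1, 0, 0],
])

```text
t: 1.35
eef_pos: [0.337, -0.2427, 0.2311]
ee_rot: [0.996, 0.091, -0.0, -0.0]
wrist_force: [1.1, 0.2, 0.0]
finger_gap: 0.0854
gripper_force: 0.0
```

Emit:
send_rows([
  [100, 0.5, 1, 0, 0],
  [100, 0.5, 1, 0, 0],
  [100, 0.5, 1, 0, 0],
  [100, 0.5, 1, 0, 0],
  [100, 0.5, 1, 0, 0],
])

```text
t: 1.98
eef_pos: [0.412, -0.0927, 0.2311]
ee_rot: [0.996, 0.091, -0.0, -0.0]
wrist_force: [0.7, -0.3, -0.4]
finger_gap: 0.0857
gripper_force: 0.0
```

Emit:
send_rows([
  [100, 0.5, 1, 0, 0],
  [100, 0.5, 1, 0, 0],
  [100, 0.5, 1, 0, 0],
  [100, 0.5, 1, 0, 0],
  [100, 0.5, 1, 0, 0],
])

```text
t: 2.6
eef_pos: [0.487, 0.0573, 0.231]
ee_rot: [0.996, 0.091, -0.0, -0.0]
wrist_force: [0.2, -0.6, 1.1]
finger_gap: 0.0852
gripper_force: 0.0
```

Emit:
send_rows([
  [100, 0.6, 1, -0.5, 0],
  [100, 0.6, 1, -0.5, 0],
  [100, 0.6, 1, -0.5, 0],
  [100, 0.6, 1, -0.5, 0],
  [100, 0, 0, 0, 0],
])

```text
t: 3.22
eef_pos: [0.5586, 0.1777, 0.1692]
ee_rot: [0.996, 0.092, -0.002, -0.0]
wrist_force: [-0.4, -0.6, -0.4]
finger_gap: 0.0852
gripper_force: 0.0
```

Emit:
send_rows([
  [100, 0.65, 0.65, 0, 0],
  [100, 0.6, 0.65, 0, 0],
  [100, 0, 0, -1, 0],
  [100, 0, 0, -1, 0],
  [100, 0, 0, -1, 0],
])

```text
t: 3.85
eef_pos: [0.5961, 0.2146, 0.0806]
ee_rot: [0.996, 0.091, 0.0, 0.0]
wrist_force: [0.5, 0.2, 0.5]
finger_gap: 0.0852
gripper_force: 0.0
```

Emit:
send_rows([
  [100, 0, 0, -1, 0],
  [100, 0, 0, -0.7, 0],
  [100, 0, 0, 0, 0],
])

```text
t: 4.22
eef_pos: [0.5953, 0.2145, 0.0291]
ee_rot: [0.996, 0.09, -0.001, 0.0]
wrist_force: [0.8, -0.1, 0.1]
finger_gap: 0.0851
gripper_force: 0.0
```

Run:
```python
from h import *
o=bot.observe(); print(o['eef_pos'],o['ee_rot'])
im,d=bot.grab_frame('wrist'); cv2.imwrite('pics/w1.png',im[:,:,::-1])
```

```text
[0.59531403 0.21445015 0.02911789] [ 9.95898807e-01  9.04639342e-02 -1.34710251e-03  1.69167094e-04]
```

View pics/w1.png

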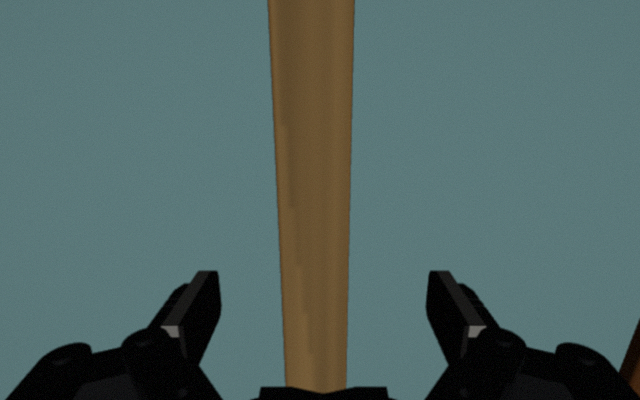

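The wrist view shows the bar (columns 280–350) centred between the fingers (215 and 430). I descend and close.

Emit:
send_rows([
  [100, 0, 0, -0.5, 0],
  [100, 0, 0, -0.45, 0],
  [100, 0, 0, 0, 0],
])

```text
t: 4.65
eef_pos: [0.5955, 0.215, 0.0004]
ee_rot: [0.996, 0.091, -0.001, 0.0]
wrist_force: [0.1, -0.4, 0.1]
finger_gap: 0.0858
gripper_force: 0.0
```

Emit:
send_rows([
  [0, 0, 0, 0, 0],
  [0, 0, 0, 0, 0],
  [0, 0, 0, 0, 0],
  [0, 0, 0, 0, 0],
  [0, 0, 0, 0, 0],
])

```text
t: 5.28
eef_pos: [0.5967, 0.2153, 0.0026]
ee_rot: [0.996, 0.091, 0.001, -0.0]
wrist_force: [-0.6, 0.0, 7.2]
finger_gap: 0.0303
gripper_force: 100.3
```

Emit:
send_rows([
  [0, 0, 0, 0.3, 0],
  [0, 0, 0, 0.7, 0],
  [0, 0, 0, 1, 0],
  [0, 0, 0, 1, 0],
  [0, 0, 0, 1, 0],
])

```text
t: 5.9
eef_pos: [0.5961, 0.2152, 0.1232]
ee_rot: [0.996, 0.091, 0.0, -0.0]
wrist_force: [0.2, -0.6, -1.0]
finger_gap: 0.0299
gripper_force: 99.3
```

Emit:
send_rows([
  [0, 0, 0, 1, 0],
  [0, 0, 0, 0.6, 0],
  [0, 0, 0, 0, -0.019],
  [0, 0, 0, 0, 0],
])

```text
t: 6.4
eef_pos: [0.5961, 0.2152, 0.1696]
ee_rot: [0.998, 0.061, -0.0, -0.0]
wrist_force: [1.2, 1.2, -1.2]
finger_gap: 0.0299
gripper_force: 99.4
```

Run:
```python
from h import *
o=bot.observe(); print(o['eef_pos'],o['ee_rot'],o['wrist_force'],o['finger_gap'])
im,d=bot.grab_frame('scene'); cv2.imwrite('pics/s2.png',im[:,:,::-1])
im,d=bot.grab_frame('top'); c=cloud(bot.camera_params('top'),d)
m=(d>0)&(abs(c[...,0]-.6)<.16)&(abs(c[...,1]-.22)<.06)&(c[...,2]>.05)&(c[...,2]<.24)
hsv=cv2.cvtColor(im,cv2.COLOR_RGB2HSV); m&=(hsv[...,0]<30)&(hsv[...,1]>70)&(hsv[...,2]>60)
P=c[m]; e=[P[P[:,0]<P[:,0].min()+.02].mean(0),P[P[:,0]>P[:,0].max()-.02].mean(0)]; print(len(P),np.round(e,3),P[:,0].min(),P[:,0].max())
```

```text
[0.59605616 0.21516172 0.16958952] [ 9.98137526e-01  6.10034077e-02 -2.50356425e-04 -1.96685182e-05] [ 1.18957758  1.19842952 -1.22100241] 0.02989549268739111
2762 [[0.493 0.196 0.191]
 [0.73  0.229 0.19 ]] 0.4827822736714564 0.7405756272378008
```

View pics/s2.png

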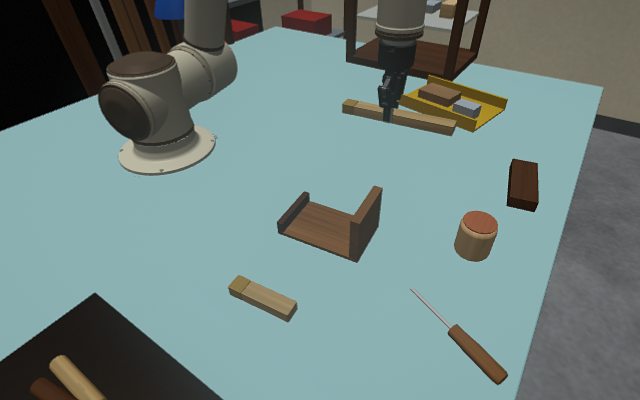

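The grip is firm and level: the bar's top is at z = 0.19 at both ends. I carry it over the rest.

Emit:
send_rows([
  [0, 0.09, -0.7, 0, 0],
  [0, 0.09, -1, 0, 0],
  [0, 0.09, -1, 0, 0],
  [0, 0.09, -1, 0, 0],
  [0, 0.09, -1, 0, 0],
])

```text
t: 7.12
eef_pos: [0.6096, 0.0722, 0.1696]
ee_rot: [0.998, 0.061, -0.0, 0.0]
wrist_force: [1.1, 1.5, -1.2]
finger_gap: 0.0303
gripper_force: 99.2
```

Emit:
send_rows([
  [0, 0.09, -1, 0, 0],
  [0, 0.09, -1, 0, 0],
  [0, 0.09, -0.9, 0, 0],
  [0, 0, -0.3, 0, 0],
  [0, 0, 0, -0.5, 0],
])

```text
t: 7.75
eef_pos: [0.6181, -0.0224, 0.155]
ee_rot: [0.998, 0.061, 0.001, 0.0]
wrist_force: [0.2, -0.8, -1.0]
finger_gap: 0.0302
gripper_force: 99.3
```

Emit:
send_rows([
  [0, 0, 0, -0.5, 0],
  [0, 0, 0, -0.4, 0],
  [0, 0, 0, 0, 0],
  [0, 0, 0, 0, 0],
])

```text
t: 8.25
eef_pos: [0.618, -0.0216, 0.1281]
ee_rot: [0.998, 0.061, 0.0, -0.0]
wrist_force: [0.7, -0.0, -1.9]
finger_gap: 0.03
gripper_force: 99.3
```

```bash
cat > bar.py <<'E'
from h import *
def bar(name):
    o=bot.observe(); print(np.round(o['eef_pos'],4),np.round(o['wrist_force'],1),round(o['finger_gap'],4))
    im,d=bot.grab_frame('top'); c=cloud(bot.camera_params('top'),d)
    cv2.imwrite(f'pics/{name}t.png',im[:,:,::-1])
    im2,_=bot.grab_frame('scene'); cv2.imwrite(f'pics/{name}s.png',im2[:,:,::-1])
    a=np.deg2rad(7); R=np.array([[np.cos(a),np.sin(a)],[-np.sin(a),np.cos(a)]])
    c=c.copy(); c[...,:2]=(c[...,:2]-[.583,-.026])@R.T
    hsv=cv2.cvtColor(im,cv2.COLOR_RGB2HSV)
    m=(d>0)&(abs(c[...,1])<.05)&(abs(c[...,0])<.24)&(c[...,2]>.018)&(c[...,2]<.25)&(hsv[...,0]<30)&(hsv[...,1]>60)&(hsv[...,2]>75)
    P=c[m]
    for x in np.arange(-.1,.22,.02):
        q=P[abs(P[:,0]-x)<.004]
        if len(q)>5: print('%.2f n%d y %.3f..%.3f z %.3f'%(x,len(q),*np.percentile(q[:,1],[3,97]),np.median(q[:,2])))
E
python3 -c "from bar import *; bar('a')"
```

```text
[ 0.618  -0.0216  0.1281] [ 0.7 -0.  -1.9] 0.03
-0.08 n37 y -0.016..0.012 z 0.150
-0.06 n118 y -0.017..0.013 z 0.150
-0.04 n116 y -0.017..0.014 z 0.149
-0.02 n116 y -0.017..0.013 z 0.150
0.00 n113 y -0.016..0.013 z 0.150
0.02 n41 y -0.015..0.014 z 0.149
```

View pics/as.png

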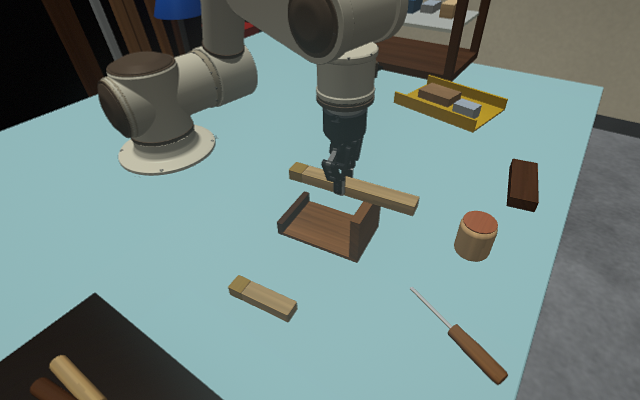

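The bar is aligned and level over the rest, centred in y. I'll soften the grip and press down, so the back edge turns the bar in the pads.

Emit:
send_rows([
  [0, 0, 0, 0, 0],
  [0, 0, 0, 0, 0],
  [0, 0, 0, -0.2, 0],
  [0, 0, 0, -0.2, 0],
  [0, 0, 0, -0.1, 0],
], grip_force=20)

```text
t: 8.98
eef_pos: [0.6176, -0.0218, 0.1121]
ee_rot: [0.998, 0.061, -0.0, -0.0]
wrist_force: [-6.9, 0.3, 11.9]
finger_gap: 0.0301
gripper_force: 100.7
```

Emit:
send_rows([
  [0, 0, 0, -0.1, 0],
  [0, -0.02, 0, -0.1, 0],
  [0, -0.02, 0, -0.1, 0],
  [0, -0.02, 0, -0.1, 0],
  [0, 0, 0, 0, 0],
])

```text
t: 9.6
eef_pos: [0.6167, -0.0219, 0.1024]
ee_rot: [0.998, 0.061, 0.001, 0.0]
wrist_force: [-4.0, -0.1, 15.3]
finger_gap: 0.0299
gripper_force: 104.8
```

```bash
python3 -c "from bar import *; bar('b')"
```

```text
[ 0.6167 -0.0219  0.1024] [-4.  -0.1 15.3] 0.0299
-0.08 n16 y -0.017..0.012 z 0.100
-0.06 n102 y -0.018..0.012 z 0.104
-0.04 n104 y -0.017..0.013 z 0.108
-0.02 n108 y -0.017..0.014 z 0.113
0.00 n107 y -0.017..0.013 z 0.117
0.02 n12 y 0.005..0.014 z 0.120
```

It rotates as planned (12° at 15 N). Continuing.

Emit:
send_rows([
  [0, -0.03, 0, -0.1, 0],
  [0, -0.03, 0, -0.1, 0],
  [0, -0.03, 0, -0.1, 0],
  [0, -0.03, 0, -0.1, 0],
  [0, 0, 0, 0, 0],
])

```text
t: 10.32
eef_pos: [0.6134, -0.0221, 0.0903]
ee_rot: [0.998, 0.061, 0.002, 0.0]
wrist_force: [-1.8, -2.5, 13.1]
finger_gap: 0.03
gripper_force: 108.1
```

```bash
python3 -c "from bar import *; bar('c')"
```

```text
[ 0.6134 -0.0221  0.0903] [-1.8 -2.5 13.1] 0.03
-0.06 n94 y -0.017..0.013 z 0.069
-0.04 n98 y -0.017..0.013 z 0.078
-0.02 n103 y -0.017..0.014 z 0.088
0.00 n104 y -0.017..0.013 z 0.098
```

Emit:
send_rows([
  [0, -0.03, 0, -0.1, 0],
  [0, -0.03, 0, -0.1, 0],
  [0, -0.03, 0, -0.05, 0],
  [0, 0, 0, 0, 0],
])

```text
t: 10.92
eef_pos: [0.6111, -0.0221, 0.0835]
ee_rot: [0.998, 0.061, 0.002, 0.0]
wrist_force: [-3.9, -1.6, 19.2]
finger_gap: 0.0302
gripper_force: 110.9
```

```bash
python3 -c "from bar import *; bar('d')"
```

```text
[ 0.6111 -0.0221  0.0835] [-3.9 -1.6 19.2] 0.0302
-0.06 n94 y -0.017..0.013 z 0.051
-0.04 n95 y -0.016..0.013 z 0.063
-0.02 n96 y -0.016..0.014 z 0.076
0.00 n104 y -0.017..0.014 z 0.089
```

View pics/ds.png

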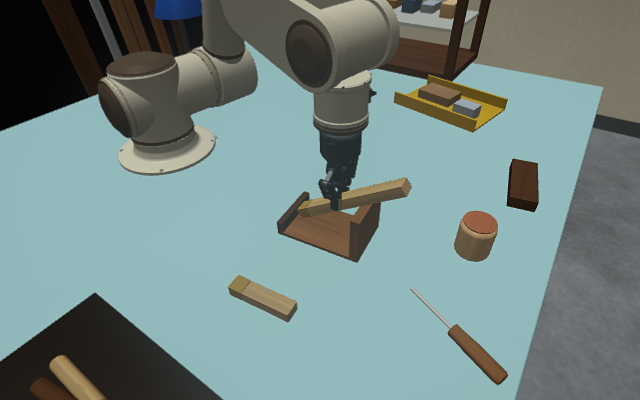

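32.6°, with the foot about 14 mm above the base and just inside the stop. One more small press.

Emit:
send_rows([
  [0, -0.02, 0, -0.08, 0],
  [0, -0.02, 0, -0.07, 0],
  [0, 0, 0, 0, 0],
])

```text
t: 11.4
eef_pos: [0.6094, -0.022, 0.0783]
ee_rot: [0.998, 0.061, 0.001, 0.0]
wrist_force: [-4.6, -0.4, 14.1]
finger_gap: 0.0301
gripper_force: 111.8
```

```bash
python3 -c "from bar import *; bar('e')"
```

```text
[ 0.6094 -0.022   0.0783] [-4.6 -0.4 14.1] 0.0301
-0.06 n73 y -0.015..0.013 z 0.037
-0.04 n92 y -0.016..0.013 z 0.051
-0.02 n99 y -0.017..0.014 z 0.067
0.00 n106 y -0.017..0.014 z 0.082
```

The foot is on the base (top corner z ≈ 0.030). Releasing gently.

Emit:
send_rows([
  [45, 0, 0, 0, 0],
  [50, 0, 0, 0, 0],
  [60, 0, 0, 0, 0],
  [80, 0, 0, 0, 0],
  [100, 0, 0, 0, 0],
])

```text
t: 12.12
eef_pos: [0.6085, -0.0218, 0.0767]
ee_rot: [0.998, 0.061, -0.0, -0.0]
wrist_force: [-0.3, 0.9, -0.0]
finger_gap: 0.0835
gripper_force: 0.0
```

Emit:
send_rows([
  [100, 0, 0, 0, 0],
  [100, 0, 0, 0.3, 0],
  [100, 0, 0, 0.6, 0],
  [100, 0, 0, 1, 0],
  [100, 0, 0, 1, 0],
])

```text
t: 12.75
eef_pos: [0.6086, -0.0218, 0.1661]
ee_rot: [0.998, 0.061, 0.001, 0.0]
wrist_force: [0.4, 0.0, -0.4]
finger_gap: 0.0853
gripper_force: 0.0
```

Emit:
send_rows([
  [100, 0, 0, 1, 0],
  [100, -0.5, 0, 1, 0],
  [100, -1, 0, 0.5, 0],
  [100, -1, 0, 0, 0],
  [100, 0, 0, 0, 0],
])

```text
t: 13.38
eef_pos: [0.5325, -0.0217, 0.2409]
ee_rot: [0.998, 0.061, 0.001, 0.0]
wrist_force: [1.1, -0.4, 0.2]
finger_gap: 0.0855
gripper_force: 0.0
```

```bash
python3 -c "
from bar import *; bar('f')
c=cloud(bot.camera_params('top'),bot.grab_frame('top')[1]);m=(abs(c[...,0]-.589)<.15)&(abs(c[...,1]+.248)<.08)&(c[...,2]>.018)&(c[...,2]<.03)
print(cv2.minAreaRect(c[m][:,:2].astype(np.float32)*1000))"
```

```text
[ 0.5325 -0.0217  0.2409] [ 1.1 -0.4  0.2] 0.0855
((0.0, 0.0), (0.0, 0.0), 0.0)
```

View pics/fs.png

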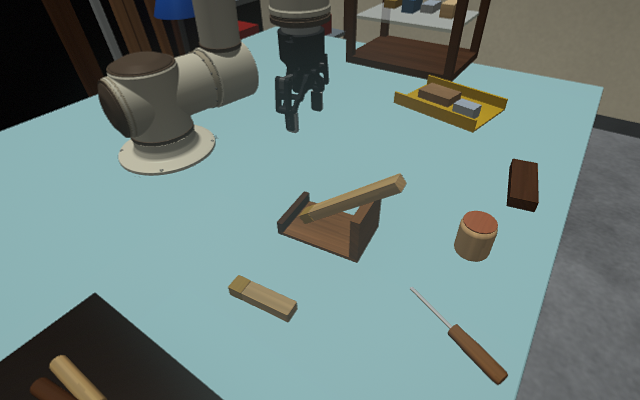

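The scene view shows the bar leaning on the back edge with its cap in the rest, and the short bar unmoved. The arm blocks the top camera, so I move it aside to check the foot.

Emit:
send_rows([
  [100, 0, 1, 0.3, 0],
  [100, 0, 1, 0, 0],
  [100, 0, 1, 0, 0],
  [100, 0, 1, 0, 0],
  [100, 0, 1, 0, 0],
])

```text
t: 14.15
eef_pos: [0.5341, 0.1293, 0.2477]
ee_rot: [0.998, 0.061, -0.0, -0.0]
wrist_force: [1.3, 0.2, -0.7]
finger_gap: 0.0855
gripper_force: 0.0
```

Emit:
send_rows([
  [100, 0, 1, 0, 0],
  [100, 0, 1, 0, 0],
  [100, 0, 1, 0, 0],
  [100, 0, 0, 0, 0],
])

```text
t: 14.65
eef_pos: [0.5338, 0.22, 0.2473]
ee_rot: [0.998, 0.062, -0.0, -0.0]
wrist_force: [0.3, -1.4, 0.1]
finger_gap: 0.0853
gripper_force: 0.0
```

```bash
python3 -c "
from bar import *; bar('g')
c=cloud(bot.camera_params('top'),bot.grab_frame('top')[1]);m=(abs(c[...,0]-.589)<.15)&(abs(c[...,1]+.248)<.08)&(c[...,2]>.018)&(c[...,2]<.03)
print(cv2.minAreaRect(c[m][:,:2].astype(np.float32)*1000))
i=cv2.imread('pics/gt.png')[90:260,260:400]; cv2.imwrite('pics/gc.png',cv2.resize(np.clip(i*1.8,0,255).astype(np.uint8),None,fx=3.5,fy=3.5))"
```

```text
[0.5338 0.22   0.2473] [ 0.3 -1.4  0.1] 0.0853
-0.06 n74 y -0.017..0.013 z 0.032
-0.04 n94 y -0.017..0.014 z 0.047
-0.02 n96 y -0.017..0.013 z 0.063
0.00 n105 y -0.016..0.014 z 0.079
0.02 n107 y -0.016..0.014 z 0.095
0.04 n108 y -0.015..0.014 z 0.111
0.06 n115 y -0.015..0.014 z 0.127
0.08 n139 y -0.019..0.015 z 0.142
0.10 n130 y -0.015..0.014 z 0.159
0.12 n128 y -0.015..0.014 z 0.175
0.14 n101 y -0.014..0.014 z 0.189
((588.64794921875, -247.99591064453125), (129.51197814941406, 33.184349060058594), 6.5103044509887695)
```

View pics/gc.png

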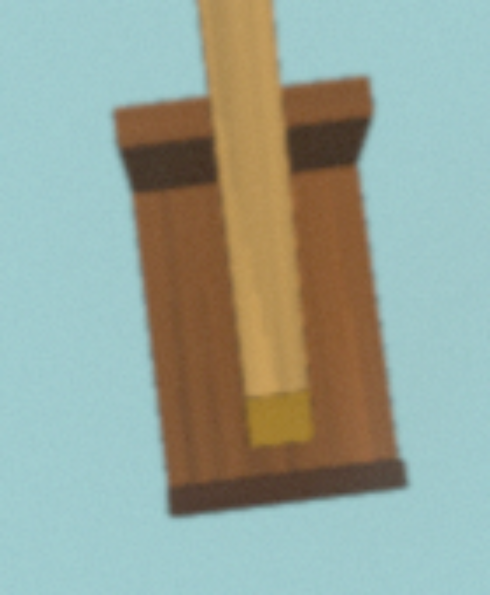

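The bar leans at 38° and is still, and the short bar hasn't moved. But the foot is 13 mm short of the stop: foot x ≈ -57 mm, against a limit of -52. I'll regrip at the same spot and draw it in about 9 mm for margin.

Emit:
send_rows([
  [100, 0, -1, 0, 0],
  [100, 0, -1, 0, 0],
  [100, 0, -1, 0, 0],
  [100, 0, -1, 0, 0],
  [100, 0, -1, 0, 0],
], grip_force=20)

```text
t: 15.42
eef_pos: [0.5335, 0.0664, 0.2479]
ee_rot: [0.998, 0.06, 0.0, 0.0]
wrist_force: [0.2, 0.4, 0.5]
finger_gap: 0.0854
gripper_force: 0.0
```

Emit:
send_rows([
  [100, 0, -1, 0, 0],
  [100, 0, -1, 0, 0],
  [100, 0.8, -1, 0, 0],
  [100, 0.8, -0.05, 0, 0],
  [100, 0.9, 0, 0, 0],
])

```text
t: 16.05
eef_pos: [0.6091, -0.0249, 0.248]
ee_rot: [0.998, 0.06, 0.0, 0.0]
wrist_force: [-0.8, 0.7, 0.3]
finger_gap: 0.0854
gripper_force: 0.0
```

Emit:
send_rows([
  [100, 0, 0, 0, 0],
  [100, 0, 0, -1, 0],
  [100, 0, 0, -1, 0],
  [100, 0, 0, -1, 0],
  [100, 0, 0, 0, 0],
])

```text
t: 16.68
eef_pos: [0.6071, -0.0236, 0.1562]
ee_rot: [0.998, 0.061, -0.002, -0.0]
wrist_force: [-0.2, -0.4, -0.0]
finger_gap: 0.0856
gripper_force: 0.0
```

Emit:
send_rows([
  [100, 0, 0, -0.9, 0],
  [100, 0, 0, -0.9, 0],
  [100, 0, 0, -0.5, 0],
  [100, 0, 0, -0.25, 0],
  [100, 0, 0, 0, 0],
])

```text
t: 17.3
eef_pos: [0.6087, -0.0234, 0.0818]
ee_rot: [0.998, 0.061, 0.0, -0.0]
wrist_force: [-0.1, -0.4, 0.1]
finger_gap: 0.0854
gripper_force: 0.0
```

Emit:
send_rows([
  [0, 0, 0, 0, 0],
  [0, 0, 0, 0, 0],
  [0, 0, 0, 0, 0],
  [0, 0, 0, 0, 0],
  [0, 0, 0, 0, 0],
])

```text
t: 17.92
eef_pos: [0.6086, -0.0233, 0.0815]
ee_rot: [0.998, 0.061, 0.0, -0.0]
wrist_force: [-1.6, -0.2, 5.4]
finger_gap: 0.0313
gripper_force: 26.0
```

Emit:
send_rows([
  [0, -0.1, -0.01, -0.05, 0],
  [0, -0.1, -0.01, -0.05, 0],
  [0, -0.1, -0.02, -0.05, 0],
  [0, 0, 0, 0, 0],
])

```text
t: 18.42
eef_pos: [0.6002, -0.0246, 0.0777]
ee_rot: [0.998, 0.061, 0.001, 0.0]
wrist_force: [0.7, -0.5, 10.1]
finger_gap: 0.0312
gripper_force: 26.6
```

Moved 8.5 mm toward the stop with little force. I release, retreat and check again.

Emit:
send_rows([
  [45, 0, 0, 0, 0],
  [50, 0, 0, 0, 0],
  [70, 0, 0, 0, 0],
  [100, 0, 0, 0, 0],
  [100, 0, 0, 0, 0],
])

```text
t: 19.05
eef_pos: [0.5995, -0.0245, 0.0767]
ee_rot: [0.998, 0.061, -0.0, -0.0]
wrist_force: [-0.8, -0.2, 0.4]
finger_gap: 0.085
gripper_force: 0.0
```

Emit:
send_rows([
  [100, 0, 0, 0.3, 0],
  [100, 0, 0, 0.8, 0],
  [100, 0, 0, 1, 0],
  [100, 0, 0, 1, 0],
  [100, 0, 0, 1, 0],
])

```text
t: 19.68
eef_pos: [0.5995, -0.0245, 0.2015]
ee_rot: [0.998, 0.061, 0.0, 0.0]
wrist_force: [-0.3, -0.4, -0.6]
finger_gap: 0.0855
gripper_force: 0.0
```

Emit:
send_rows([
  [100, -0.8, 0, 1, 0],
  [100, -0.8, 0, 0.5, 0],
  [100, -0.8, 1, 0, 0],
  [100, 0, 1, 0, 0],
  [100, 0, 1, 0, 0],
])

```text
t: 20.3
eef_pos: [0.5272, 0.0663, 0.2458]
ee_rot: [0.998, 0.061, 0.001, 0.0]
wrist_force: [-0.2, -0.6, -0.3]
finger_gap: 0.0852
gripper_force: 0.0
```

Emit:
send_rows([
  [100, 0, 1, 0, 0],
  [100, 0, 1, 0, 0],
  [100, 0, 1, 0, 0],
  [100, 0, 1, 0, 0],
  [100, 0, 1, 0, 0],
])

```text
t: 20.92
eef_pos: [0.5274, 0.2165, 0.2455]
ee_rot: [0.998, 0.061, 0.0, -0.0]
wrist_force: [-0.5, -0.5, 0.1]
finger_gap: 0.0855
gripper_force: 0.0
```

Emit:
send_rows([
  [100, 0, 0, 0, 0],
  [100, 0, 0, 0, 0],
])

```text
t: 21.18
eef_pos: [0.5275, 0.2152, 0.2452]
ee_rot: [0.998, 0.061, 0.0, 0.0]
wrist_force: [-0.8, -0.5, -0.1]
finger_gap: 0.085
gripper_force: 0.0
```

```bash
python3 -c "
from bar import *; bar('k')
c=cloud(bot.camera_params('top'),bot.grab_frame('top')[1]);m=(abs(c[...,0]-.589)<.15)&(abs(c[...,1]+.248)<.08)&(c[...,2]>.018)&(c[...,2]<.03)
print(cv2.minAreaRect(c[m][:,:2].astype(np.float32)*1000))
i=cv2.imread('pics/kt.png')[90:260,260:400]; cv2.imwrite('pics/kc.png',cv2.resize(np.clip(i*1.8,0,255).astype(np.uint8),None,fx=3.5,fy=3.5))"
```

```text
[0.5275 0.2152 0.2452] [-0.8 -0.5 -0.1] 0.085
-0.06 n89 y -0.018..0.012 z 0.041
-0.04 n95 y -0.018..0.013 z 0.055
-0.02 n96 y -0.018..0.012 z 0.069
0.00 n106 y -0.017..0.013 z 0.084
0.02 n108 y -0.017..0.013 z 0.098
0.04 n109 y -0.016..0.012 z 0.112
0.06 n114 y -0.016..0.013 z 0.127
0.08 n138 y -0.021..0.014 z 0.141
0.10 n124 y -0.016..0.012 z 0.157
0.12 n130 y -0.016..0.012 z 0.171
0.14 n54 y -0.015..0.011 z 0.176
((588.6373291015625, -247.81871032714844), (129.55984497070312, 32.76841354370117), 6.656346797943115)
```

View pics/kc.png

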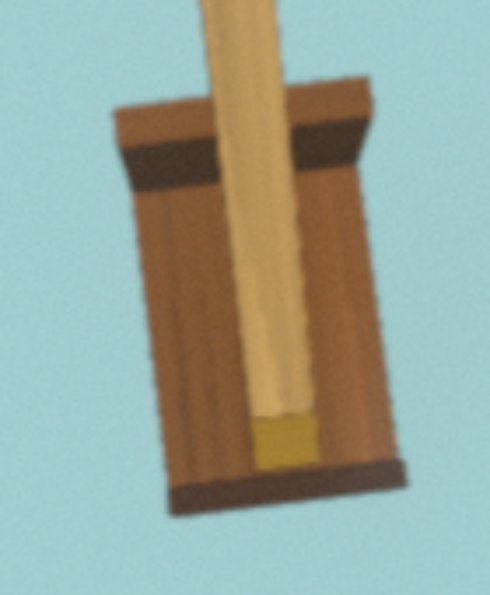

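The foot is now at the stop strip, the bar leans at about 35.8°, square and centred, and the short bar is unmoved. Handing in.

```bash
python3 -c "from bench import bot; print(bot.hand_in())"
```

```text
the job is handed in; nothing more can be done
None
```

The long bar leans by itself at about 36°, with its capped end down at the stop strip, centred and square to the back board. The short bar hasn't moved, and the job is handed in; no verdict was returned.

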